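Fetch the pepper mill from the back of the tip-out bin

TASK

Tip the cabinet's wooden front forward on its hinge so that the bin leans out, lift the wooden pepper mill out of the back of the bin and stand it gently upright on the clear part of the chopping board. Then put the bin back fully home, with the salt shaker and the garlic still in it, and do not disturb the onion, mug or glass.

Things in the scene. Friction and masses are not known exactly. Their poses are not given: they have to be found in the camera images.
- cabinet: Pale grey-green cabinet, oak top board and front, 230 wide (y), 165 deep (x), 251 high, fixed. Origin on the worktop straight below the middle of the bin's hinge line, which runs along y at its front foot, 16 up; x points to its back, y to its left seen from the robot, z up. The top board's front edge is at x = 56 (z 236 to 251): it roofs over the back of the bin while that is home.
- bin (a joint): Angle of the tip-out bin (oak front and white bin in one, 0.9 kg) about the hinge line at its front foot: 0 = fully home, 0.60 rad = tipped forward towards the robot onto its stop. It takes about 6 N at the handle to start; hinge friction 0.35 N m makes it stay where it is left beyond about 0.45 rad; from under about 0.3 rad (0.1 with the mill out) it sinks home by its weight.
- bin_handle (a point): Middle of the steel bow handle that rises, leaning outwards, from the top edge of the oak front: round bar of diameter 10 along y, 100 clear between its posts. It moves and turns with the bin; with the bin home it is 11 behind and 268 above the hinge line, 33 over the top board. Pinch it from above, one finger before and one behind the bar, the tool leaning with the bin as it tips.
- pepper_mill: Turned brown wooden pepper mill, 58 diameter, 150 high, about 0.18 kg. Origin at the centre of its underside, z up its axis. It narrows from 58 near the foot to 48 at height 106; the round head above is 50 at height 122 and tapers fast above that. Grip it 110 up, so that the pads hold below and above the neck. Steel knob on top. In its cell it has 8 of play front to back.
- salt_shaker: Salt shaker, clear body and grey perforated top, 44 diameter, 90 high. Origin at the centre of its underside. Stays in the bin. It and the pepper mill stand, in either order, in two cells side by side at the back of the bin: with the bin home, in the cabinet's frame, x 77 to 143, y 3 to 94 and y -94 to -3, floor at z = 24, walls up to z = 101; all this turns with the bin.
- garlic: Garlic bulb, 46 diameter, 46 high, loose in the compartment in front of the two cells (x 20 to 71 of the cabinet's frame, bin home, full width), behind the oak front, which is 12 thick and reaches 237 up from the hinge line. Origin at the centre of its underside as built (it may roll). Stays in the bin.
- board: Wooden chopping board, 180 (its x) by 260 (its y) by 21 thick, lying flat and fixed on the worktop. Origin at the centre of its underside, z up. The onion lies towards its +y end; the other half is clear.
- onion: Red onion, 66 diameter, 70 high, on the chopping board. Origin at the centre of its underside. Leave alone.
- mug: Dark green mug, 90 diameter, 92 high, 118 over its handle. Origin at the centre of its underside. Leave alone.
- glass: Clear drinking glass, 84 diameter at the rim, 103 high. Origin at the centre of its underside. Leave alone.

How it is judged:
By the outcome, as a careful person would: the job done as asked, in the order asked, and still so for the second after the job is handed in, with the robot touching nothing.
It also fails if it takes over 64 s, if anything falls off the work surface, if the arm or the gripper's body presses on something with over 40 N, if the wrist force passes 120 N, or if a joint passes its speed limit or range.

ROBOT

A 6-joint arm with a two-finger parallel gripper is mounted at the origin on the work surface; the furniture and walls round the work are solid. World frame = base frame: x ahead of the robot, y to its left, z up, the work surface at z = 0. Lengths are in m, angles in rad, forces in N, time in s.
With the tool pointing down it reaches from about 0.325 to 0.9 m from the base axis. Payload 3.5 kg.
Tool frame: the origin (TCP) lies at the very end of the fingers, on their centre line; the grasp point (between the pads) lies ctrl.grip_point_offset behind it (ctrl.grip_point_offset is the distance from the TCP to the grasp point, in m); z points along the fingers, y is the line along which they close (so a half turn about z gives the same grasp; the last joint's range is limited). The gripper opens to 85 mm and grips with 20 to 120 N. Pads are 22 mm wide; open, the fingers measure 114 mm over their backs; the gripper's body (76 mm by 85 mm) begins 54 mm behind the grasp point. The pads swing forward as they close: fully open they stand 13 mm farther back than shut.
Start: joints at [-0.103, 0.276, -0.026, 1.268, 0, 1.467], TCP at [0.625, -0, 0.231] pointing down, gripper open.
Joint ranges: [-3.12, 3.12], [-0.85, 1.88], [-1.08, 1.24], [-1.95, 2.15], [-1.57, 1.53], [-3.14, 3.14]. Speed limits (rad/s): [2.57, 2.57, 3.14, 3.14, 3.14, 3.14].

INTERFACE

Orientations are given as a rotation vector (axis times angle).
In Python, from bench import ctrl gives the robot as it stands.
- The arm moves only by the tool send_rows, never from a script. Its argument "motion" is a list of rows, each a list of 3 entries, a list of its own where there are three numbers: the finger opening in cm, from 0 to 8.54, then the shift along the tool's x, y, z in cm, then the turn, a rotation vector about the tool's x, y, z in degrees. In form: [[fingers, [x, y, z], [rx, ry, rz]], ...]. A call has exactly 10 rows; each row is the pose to reach, as a shift and turn from the pose commanded when the call began, along the tool's axes at that moment; what a row does not reach only later rows make up. A row lasts 1/10 s, in which the tool goes at most 50 mm and 8.59 degrees, less where a joint would pass 70% of its speed; a pose out of reach is approached as far as the arm can. A call with a gripper value outside its range is refused whole. The fingers move at their own pace and stop on an object; the grip force is fixed at half the most. Time passes only in rows, so rows that repeat a pose let the fingers close, or fill a call up. It gives the time, the measured TCP pose, the force, the opening and the grip force at its end, in the units of the state.
- ctrl.read_state(): the state, without advancing time (a new reading comes with each control period).
- ctrl.grab_frame(name): name is "scene" or "side" or "wrist"; returns a dict with "image" (420x560x3 uint8, blue, green, red), "mtx" (3x3 intrinsics, pixels), "T" (4x4, takes a point from camera to world coordinates); the wrist camera has in their place "T_tool_cam" (4x4, takes a point from camera to tool coordinates, whose origin is the TCP and whose axes are the flange's). Camera axes: x right, y down, z forward; pixel columns grow to the right and rows downward; lengths in m; the calibration is good to about 2 mm. The wrist camera is an equidistant fisheye: a pixel r from the principal point sees the ray r / f radians off the axis. A picture is of the moment at which its call begins: read the wrist's pose just before it. There is no depth.
- ctrl.finish_job(): hands the job in; it is judged then, once.
Trained networks look in a picture, given as the dict that the camera call returned (one of the last four; its "shot" number tells which), for a name from the list of things; names that differ only in an ending like _2 or _b are one class to them, and where a whole thing is asked for, a point or a joint stands for the part that bears it (a point fixed in the world has none). Each returns a list of dicts, best first, with "confidence" (0 to 1); they miss things now and then, are a little off and sometimes report something else, mostly with a low value. They report only what shows in the picture. A call takes as long as a camera call.
- ctrl.recognise(picture, thing): "xyz" ([x, y, z] in m, in the coordinates of the camera as it stood for that picture, good to about 4 mm: the middle of the surface that is visible of it).
- ctrl.landmark_of(picture, thing): "xyz" ([x, y, z] in m, in the coordinates of the camera as it stood for that picture, good to about 4 mm: a listed point, or the origin of a listed thing).
The state is a dict: "time_s": time; "joint_pos": joint angles; "qvel": joint speeds; "effort": joint torques, N m; "eef_pos": TCP position; "tcp_rot": TCP orientation; "force": force on the tool from outside, world axes, zero at the start; "moment": the same for the moment, N m; "grip_width": finger opening in m; "grasp_force": force on a finger pad.
Only numpy, scipy, OpenCV 4.12 (cv2) and the standard library are available. Lean on these libraries where they do the work, as an engineer would, in place of code of your own. Each camera call takes 0.05 s, during which the arm holds its last target. There are 200 camera calls.

## Working session

There is one attempt and no reset: what is moved stays moved. The work goes in short steps, Python scripts to look and compute and a tool call to move; the robot and the scene stay as the last step left them, time stands still between calls to the robot, and variables do not carry over. Pictures are saved under pics/ and viewed, at most 10 in all, crops included, and the job is handed in when it is done.

Besides the shell and the picture viewer there is one more tool, called after "Emit:" as name(argument=value, ...) on one line, values as JSON. send_rows: Moves the arm, as the interface text tells. Its arguments: {"type":"object","properties":{"motion":{"type":"array"}},"required":["motion"]}

```bash
mkdir -p pics; ls; cat > h.py <<'E'
import numpy as np, cv2
from scipy.spatial.transform import Rotation as R
from bench import ctrl
def tool():
    s=ctrl.read_state(); T=np.eye(4); T[:3,:3]=R.from_rotvec(s["tcp_rot"]).as_matrix(); T[:3,3]=s["eef_pos"]; return T
def look(cam,things,save=None,lm=True,rec=False):
    Tt=tool(); f=ctrl.grab_frame(cam)
    T=f["T"] if cam!="wrist" else Tt@f["T_tool_cam"]
    if save: cv2.imwrite("pics/"+save,f["image"])
    for t in things:
        for nm,fn in (("lm",ctrl.landmark_of),("rec",ctrl.recognise)):
            if (nm=="lm" and lm) or (nm=="rec" and rec):
                for d in fn(f,t)[:2]:
                    p=T@np.r_[d["xyz"],1]; print(cam,nm,t,np.round(p[:3],4),round(d["confidence"],2))
    return f,T
E
python3 - <<'E'
from h import *
s=ctrl.read_state(); print(s, ctrl.grip_point_offset); print(tool().round(3))
for c in("scene","side"):
    look(c,["cabinet","bin_handle","pepper_mill","salt_shaker","garlic","board","onion","mug","glass"],c+"0.png")
E
```

```text
pics
{'time_s': 0.0, 'joint_pos': array([-1.03411800e-01,  2.77154491e-01, -2.78833920e-02,  1.26800686e+00,
        1.28579151e-05,  1.46739631e+00]), 'qvel': array([-8.07478014e-04,  2.43293332e-03, -4.39278621e-07,  9.11358395e-05,
        1.98869039e-03,  4.51298957e-04]), 'effort': array([-1.23772923e-03, -4.45513523e+01,  2.95201170e+01,  1.64704624e-02,
       -2.18722530e-04, -1.59438730e-05]), 'eef_pos': array([6.24219797e-01, 6.74023774e-05, 2.30145179e-01]), 'tcp_rot': array([-2.22021404e+00, -2.22018784e+00,  2.20933168e-03]), 'force': array([ 0.00098065,  0.50732403, -0.14305347]), 'moment': array([ 0.07970354, -0.01852411,  0.04603347]), 'grasp_force': 0.0, 'grip_width': 0.08528286257205012} 0.0187
[[ 0.     1.    -0.002  0.624]
 [ 1.    -0.     0.     0.   ]
 [ 0.    -0.002 -1.     0.23 ]
 [ 0.     0.     0.     1.   ]]
scene lm cabinet [ 0.582  -0.1766  0.0047] 0.64
scene lm bin_handle [ 0.5924 -0.1817  0.2838] 0.78
scene lm garlic [ 0.5817 -0.1767  0.0053] 0.39
scene lm board [ 0.5239  0.0228 -0.0014] 0.86
scene lm onion [0.6018 0.0236 0.0201] 0.81
scene lm onion [ 0.3495 -0.2777 -0.0005] 0.45
scene lm mug [ 0.3476 -0.2773  0.0028] 0.67
scene lm glass [ 4.039e-01 -1.543e-01  2.000e-04] 0.89
side lm cabinet [ 0.5816 -0.1717  0.0015] 0.75
side lm bin_handle [ 0.5952 -0.1743  0.2843] 0.91
side lm board [0.5215 0.0254 0.0016] 0.79
side lm onion [0.6032 0.0271 0.0255] 0.58
side lm glass [ 0.4082 -0.1616  0.0046] 0.6
```

View pics/scene0.png

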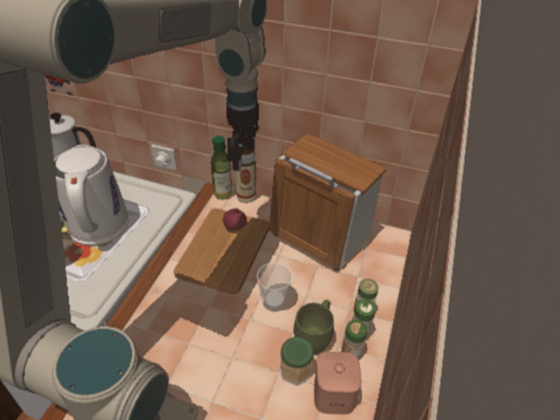

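View pics/side0.png

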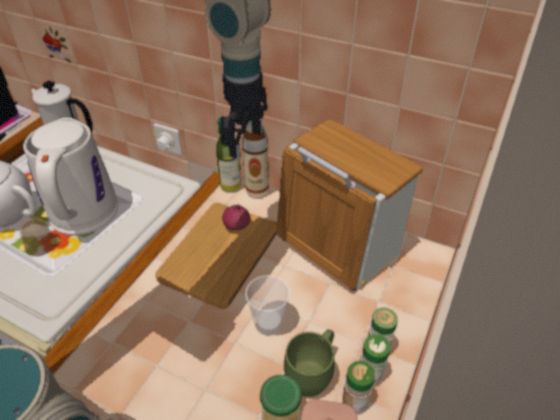

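The scene shows the cabinet at the centre right (handle about (312,172)) and the board at (225,250) with the onion at (234,219). The glass is at (274,286), in front of the board and cabinet, and the mug is at (314,327). The side view agrees: handle (327,168), glass (268,303). Next I need the yaw of the cabinet and of the board from corner pixels.

```bash
cat >> h.py <<'E'
def px(f,T,uv,z):
    K=f["mtx"]; d=T[:3,:3]@np.linalg.solve(K,[uv[0],uv[1],1]); o=T[:3,3]
    return o+d*(z-o[2])/d[2]
E
python3 - <<'E'
from h import *
q={"scene":{.251:[(278,156),(315,136),(382,172)],.021:[(216,211),(270,226),(234,291),(177,273)],.284:[(290,160),(333,183)]},
"side":{.251:[(283,154),(326,124),(418,168)],.021:[(215,205),(278,228),(218,302),(159,277)],.284:[(303,152),(350,185)]}}
for c in q:
    f=ctrl.grab_frame(c);T=f["T"]
    if c=="scene": print("cam",T[:3,3])
    for z in q[c]:
        print(c,z,[px(f,T,p,z)[:2].round(3).tolist() for p in q[c][z]])
E
```

```text
cam [-0.29534445 -0.38861339  1.0017932 ]
scene 0.251 [[0.656, -0.08], [0.773, -0.143], [0.683, -0.337]]
scene 0.021 [[0.638, 0.097], [0.634, -0.069], [0.391, -0.061], [0.395, 0.096]]
scene 0.284 [[0.61, -0.125], [0.562, -0.242]]
side 0.251 [[0.624, -0.085], [0.757, -0.121], [0.696, -0.335]]
side 0.021 [[0.639, 0.106], [0.637, -0.066], [0.396, -0.05], [0.396, 0.096]]
side 0.284 [[0.607, -0.135], [0.557, -0.247]]
```

Emit:
send_rows(motion=[[5,[0,0,-5],[0,0,0]],[5,[0,0,-10],[0,0,0]],[5,[-3,0,-11],[0,0,6]],[5,[-7,-1,-11],[0,0,12]],[5,[-11,-2,-11],[0,0,17]],[5,[-14.5,-2.5,-11],[0,0,22]],[5,[-17.6,-3,-11],[0,0,22]],[5,[-17.6,-3,-11],[0,0,22]],[5,[-17.6,-3,-11],[0,0,22]],[5,[-17.6,-3,-11],[0,0,22]]])

```text
time_s: 2.1
eef_pos: [0.5951, -0.1753, 0.3413]
tcp_rot: [-2.604, -1.757, -0.0]
force: [0.6, 0.4, 0.3]
grip_width: 0.0502
grasp_force: 0.0
```

```bash
python3 - <<'E'
from h import *
print(tool().round(3))
f,T=look("wrist",["bin_handle","cabinet","bin","glass"],"w1.png")
print(f["mtx"],f["T_tool_cam"].round(3))
look("side",["bin_handle"]); look("scene",["bin_handle"])
E
```

```text
[[ 0.374  0.927  0.     0.595]
 [ 0.927 -0.374  0.    -0.175]
 [ 0.    -0.    -1.     0.341]
 [ 0.     0.     0.     1.   ]]
wrist lm bin_handle [ 0.5926 -0.18    0.2785] 0.96
wrist lm cabinet [0.5258 0.0251 0.0049] 0.68Traceback (most recent call last):
  File "<stdin>", line 3, in <module>
  File "h.py", line 13, in look
    for d in fn(f,t)[:2]:
             ~~^^^^^
ValueError: it knows: bin_handle, board, cabinet, garlic, glass, mug, onion, pepper_mill, salt_shaker
```

View pics/w1.png

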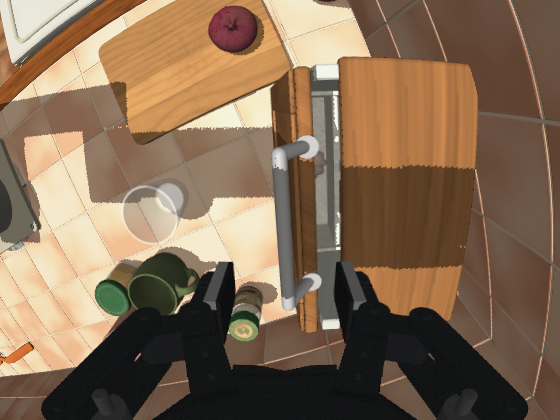

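Wrist view: the bar runs from (280,158) to (290,302), the oak front's top edge is at column ~303, and the top board's front edge runs (341,60)–(341,265). The garlic is at (319,165). I'll compute the yaw with the fisheye model.

```bash
cat >> h.py <<'E'
def fpx(f,T,uv,z):
    K=f["mtx"]; a=np.array([(uv[0]-K[0,2])/K[0,0],(uv[1]-K[1,2])/K[1,1]]); r=np.hypot(*a)
    c=np.r_[a/r*np.sin(r),np.cos(r)] if r>1e-9 else np.array([0,0,1.])
    d=T[:3,:3]@c; o=T[:3,3]; return o+d*(z-o[2])/d[2]
E
python3 - <<'E'
from h import *
f,T=look("wrist",["garlic","board","onion","glass"])
def yaw(a,b): d=a-b; return np.degrees(np.arctan2(-d[0],d[1]))
for n,a,b,z in(("bar",(280,158),(290,302),.284),("top",(341,60),(341,265),.251),("topback",(473,66),(462,266),.251),("front",(310,70),(315,330),.253),("boardR",(262,2),(293,68),.021),("boardfront",(293,68),(145,143),.021),("bside",(100,45),(135,140),.021)):
    A=fpx(f,T,a,z);B=fpx(f,T,b,z); print(n,A[:2].round(4),B[:2].round(4),"mid",((A+B)/2)[:2].round(4),yaw(A,B).round(1))
look("side",["bin_handle"]); look("scene",["bin_handle"])
E
```

```text
wrist lm garlic [ 0.6274 -0.1825  0.0246] 0.56
wrist lm board [ 5.246e-01  2.160e-02 -5.000e-04] 0.86
wrist lm onion [0.6073 0.0271 0.0209] 0.61
wrist lm glass [ 0.4117 -0.1599 -0.0013] 0.96
bar [ 0.6117 -0.1279] [ 0.5787 -0.2286] mid [ 0.5952 -0.1783] -18.2
top [ 0.6759 -0.0823] [ 0.6227 -0.2322] mid [ 0.6493 -0.1572] -19.6
topback [ 0.7787 -0.1155] [ 0.7273 -0.281 ] mid [ 0.753  -0.1982] -17.3
front [ 0.6523 -0.0818] [ 0.5806 -0.287 ] mid [ 0.6165 -0.1844] -19.3
boardR [0.6539 0.0538] [ 0.6571 -0.0543] mid [ 6.555e-01 -2.000e-04] 1.7
boardfront [ 0.6571 -0.0543] [ 0.4127 -0.0649] mid [ 0.5349 -0.0596] -87.5
bside [0.4041 0.1138] [ 0.3991 -0.0534] mid [0.4016 0.0302] -1.7
side lm bin_handle [ 0.5909 -0.1769  0.2877] 0.63
side lm bin_handle [ 0.5832 -0.1768 -0.0016] 0.37
```

```bash
cat >> h.py <<'E'
O=np.array([.5832,-.1745,.016]); YAW=np.radians(-18.6)
C=R.from_euler("z",YAW).as_matrix()
G=ctrl.grip_point_offset
def binpose(th,x,y,z,swap=False,off=0):
    """tool pose with grip point at bin coords (x,y,z rel hinge, home frame) at tip th; swap: fingers close along cab y"""
    B=C@R.from_euler("y",-th).as_matrix()
    T=np.eye(4); 
    ax=np.array([[0,1,0],[1,0,0],[0,0,-1.]])  # cols: tool x=cab y, tool y=cab x
    if swap: ax=ax@R.from_euler("z",swap,degrees=True).as_matrix()
    T[:3,:3]=B@ax; T[:3,3]=O+B@np.array([x,y,z])+T[:3,2]*(G-off); return T
def rel(T,T0=None):
    T0=tool() if T0 is None else T0
    D=np.linalg.inv(T0)@T
    return (D[:3,3]*100).round(1).tolist(), np.degrees(R.from_matrix(D[:3,:3]).as_rotvec()).round(1).tolist()
E
python3 - <<'E'
from h import *
a=binpose(0,.011,0,.300); b=binpose(0,.011,0,.268)
print(rel(a),rel(b))
for th in np.arange(0.06,.61,.06): print(round(th,2),rel(binpose(th,.011,0,.268),b))
E
```

```text
([-0.2, -0.1, 4.4], [0.0, 0.0, -3.4]) ([-0.2, -0.1, 7.6], [0.0, 0.0, -3.4])
0.06 ([-0.0, -1.5, -0.0], [-3.4, 0.0, -0.0])
0.12 ([-0.0, -3.0, 0.0], [-6.9, -0.0, -0.0])
0.18 ([-0.0, -4.5, 0.2], [-10.3, 0.0, -0.0])
0.24 ([-0.0, -6.0, 0.5], [-13.8, -0.0, -0.0])
0.3 ([-0.0, -7.4, 0.8], [-17.2, -0.0, -0.0])
0.36 ([-0.0, -8.9, 1.2], [-20.6, 0.0, -0.0])
0.42 ([-0.0, -10.3, 1.7], [-24.1, 0.0, -0.0])
0.48 ([-0.0, -11.6, 2.3], [-27.5, 0.0, -0.0])
0.54 ([-0.0, -13.0, 3.0], [-30.9, 0.0, -0.0])
0.6 ([-0.0, -14.3, 3.7], [-34.4, -0.0, -0.0])
```

Emit:
send_rows(motion=[[5,[-0.2,-0.1,2],[0,0,-3.4]],[5,[-0.2,-0.1,4.4],[0,0,-3.4]],[5,[-0.2,-0.1,6],[0,0,-3.4]],[5,[-0.2,-0.1,7.3],[0,0,-3.4]],[5,[-0.2,-0.1,7.3],[0,0,-3.4]],[0,[-0.2,-0.1,7.3],[0,0,-3.4]],[0,[-0.2,-0.1,7.3],[0,0,-3.4]],[0,[-0.2,-0.1,7.3],[0,0,-3.4]],[0,[-0.2,-0.1,7.3],[0,0,-3.4]],[0,[-0.2,-0.1,7.3],[0,0,-3.4]]])

```text
time_s: 3.7
eef_pos: [0.5938, -0.1777, 0.2698]
tcp_rot: [2.55, 1.832, 0.002]
force: [-1.3, 1.0, 5.6]
grip_width: 0.0078
grasp_force: 58.8
```

Emit:
send_rows(motion=[[0,[0,-0.7,0],[-1.7,0,0]],[0,[0,-1.5,0],[-3.4,0,0]],[0,[0,-2.2,0],[-5.1,0,0]],[0,[0,-3.0,0],[-6.9,0,0]],[0,[0,-3.7,0.1],[-8.6,0,0]],[0,[0,-4.5,0.2],[-10.3,0,0]],[0,[0,-5.2,0.3],[-12,0,0]],[0,[0,-6.0,0.5],[-13.8,0,0]],[0,[0,-6.7,0.6],[-15.5,0,0]],[0,[0,-7.4,0.8],[-17.2,0,0]]])

```text
time_s: 4.7
eef_pos: [0.5251, -0.1544, 0.2625]
tcp_rot: [2.339, 1.681, 0.261]
force: [1.8, 0.0, 4.5]
grip_width: 0.0077
grasp_force: 59.6
```

Emit:
send_rows(motion=[[0,[0,-0.7,0],[-1.7,0,0]],[0,[0,-1.5,0],[-3.4,0,0]],[0,[0,-2.2,0],[-5.1,0,0]],[0,[0,-3.0,0],[-6.9,0,0]],[0,[0,-3.7,0.1],[-8.6,0,0]],[0,[0,-4.5,0.2],[-10.3,0,0]],[0,[0,-5.2,0.3],[-12,0,0]],[0,[0,-6.0,0.5],[-13.8,0,0]],[0,[0,-6.7,0.6],[-15.5,0,0]],[0,[0,-7.1,0.7],[-16.4,0,0]]])

```text
time_s: 5.7
eef_pos: [0.462, -0.133, 0.2353]
tcp_rot: [2.128, 1.531, 0.468]
force: [-2.3, 2.3, 6.5]
grip_width: 0.008
grasp_force: 60.0
```

```bash
python3 - <<'E'
from h import *
print(rel(binpose(.585,.011,0,.268+.005)), ctrl.read_state()["joint_pos"].round(2))
E
```

```text
([-0.1, -0.3, -0.1], [0.5, -0.0, 0.0]) [-0.46 -0.38 -0.78  0.58  0.08  1.46]
```

Emit:
send_rows(motion=[[0,[0,0,0],[0,0,0]],[4.5,[0,0,0],[0,0,0]],[4.5,[0,0,0],[0,0,0]],[4.5,[0,0,0],[0,0,0]],[4.5,[0,0,-2],[0,0,0]],[4.5,[0,0,-5],[0,0,0]],[4.5,[0,0,-8],[0,0,0]],[4.5,[0,0,-10],[0,0,0]],[4.5,[0,0,-10],[0,0,0]],[4.5,[0,0,-10],[0,0,0]]])

```text
time_s: 6.7
eef_pos: [0.4085, -0.1154, 0.3155]
tcp_rot: [2.134, 1.533, 0.463]
force: [-0.5, 0.0, -0.2]
grip_width: 0.0453
grasp_force: 0.0
```

```bash
python3 - <<'E'
from h import *
print(tool().round(3),ctrl.read_state()["joint_pos"].round(2))
f,T=look("wrist",["bin_handle","pepper_mill","salt_shaker","garlic"],"w2.png",rec=True)
look("side",["bin_handle","pepper_mill","salt_shaker"])
for s in(1,-1):
    t=binpose(.585,.11,s*.0485,.008); print(s,(t[:3,3]-t[:3,2]*G).round(3))
E
```

```text
[[ 0.319  0.789  0.524  0.409]
 [ 0.948 -0.266 -0.177 -0.115]
 [-0.     0.553 -0.833  0.316]
 [ 0.     0.     0.     1.   ]] [-0.49 -0.55 -0.69  0.85  0.09  1.43]
wrist lm bin_handle [ 0.453  -0.1299  0.2443] 0.78
wrist rec bin_handle [ 0.5631 -0.1451  0.161 ] 0.94
wrist lm pepper_mill [ 0.6469 -0.2478  0.0829] 0.82
wrist lm pepper_mill [ 0.3523 -0.2785 -0.0041] 0.43
wrist rec pepper_mill [ 0.5786 -0.2197  0.1742] 0.58
wrist lm salt_shaker [ 0.6786 -0.1618  0.0835] 0.56
wrist rec salt_shaker [ 0.6233 -0.1353  0.1434] 0.97
side lm bin_handle [ 0.4517 -0.125   0.2457] 0.8
side lm pepper_mill [ 0.6483 -0.2467  0.0817] 0.61
side lm salt_shaker [ 0.6824 -0.1671  0.0856] 0.85
side lm salt_shaker [ 0.6105 -0.1803  0.041 ] 0.56
1 [ 0.681 -0.156  0.083]
-1 [ 0.65  -0.248  0.083]
```

View pics/w2.png

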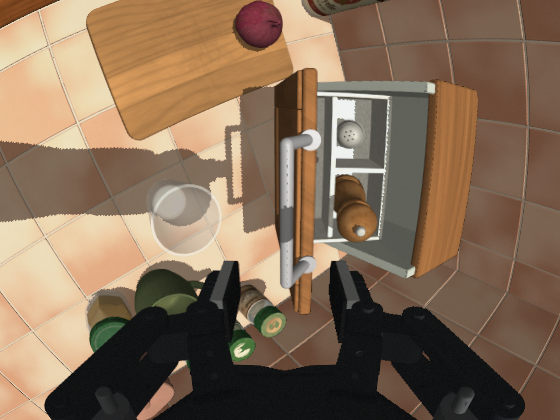

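The bin is out. The salt shaker top is at (349,133) in the left cell. The mill is in the right cell with its knob at (361,231). The garlic is not visible behind the front. I'll locate the mill's knob and head precisely in the bin frame.

```bash
cat >> h.py <<'E'
def binpx(f,T,uv,z,th):
    """pixel -> bin coords on plane z (bin frame)"""
    p=[fpx(f,T,uv,h) for h in (0.,.1)]
    B=C@R.from_euler("y",-th).as_matrix(); a,b=[B.T@(q-O) for q in p]
    return a+(b-a)*(z-a[2])/(b[2]-a[2])
E
python3 - <<'E'
from h import *
f,T=look("wrist",["pepper_mill"])
th=.58
B=C@R.from_euler("y",-th).as_matrix()
for n,uv,z in(("knob",(361,231),.155),("head c",(357,222),.130),("headL",(337,222),.130),("headR",(378,222),.13),("salt top",(349,133),.098),("handle mid",(287,215),.268),("cell wall end",(384,170),.085),("cell near corner",(330,238),.085),("frontedge",(310,200),.237)):
    print(n,binpx(f,T,uv,z,th).round(4))
print("lm",(B.T@(np.array([.6476,-.2472,.0823])-O)).round(4))
print("camera dir in bin",(B.T@T[:3,:3]).round(2)[:,2], (B.T@(T[:3,3]-O)).round(3))
E
```

```text
wrist lm pepper_mill [ 0.6488 -0.2499  0.0819] 0.65
knob [ 0.0998 -0.0566  0.155 ]
head c [ 0.1004 -0.0549  0.13  ]
headL [ 0.0754 -0.0548  0.13  ]
headR [ 0.1273 -0.0552  0.13  ]
salt top [0.0914 0.0496 0.098 ]
handle mid [0.0128 0.0033 0.268 ]
cell wall end [0.144  0.0011 0.085 ]
cell near corner [ 0.0751 -0.0954  0.085 ]
frontedge [0.0323 0.0055 0.237 ]
lm [ 0.1068 -0.0484  0.0093]
camera dir in bin [ 0.01 -0.32 -0.95] [0.009 0.083 0.494]
```

```bash
python3 - <<'E'
from h import *
o=[]
t=tool()
for c in("scene","side"):
    f=ctrl.grab_frame(c); p=np.linalg.inv(f["T"])@np.r_[t[:3,3]-t[:3,2]*.1,1]; q=f["mtx"]@p[:3]; q=q/q[2]; print(q)
    u,v=int(q[0]),int(q[1]); im=f["image"][max(v-90,0):v+80,max(u-90,0):u+80]; o.append(cv2.resize(im,(390,390),interpolation=cv2.INTER_CUBIC))
cv2.imwrite("pics/g.png",np.hstack(o))
E
```

```text
[236.68995363 185.19050746   1.        ]
[209.90802472 176.90584104   1.        ]
```

View pics/g.png

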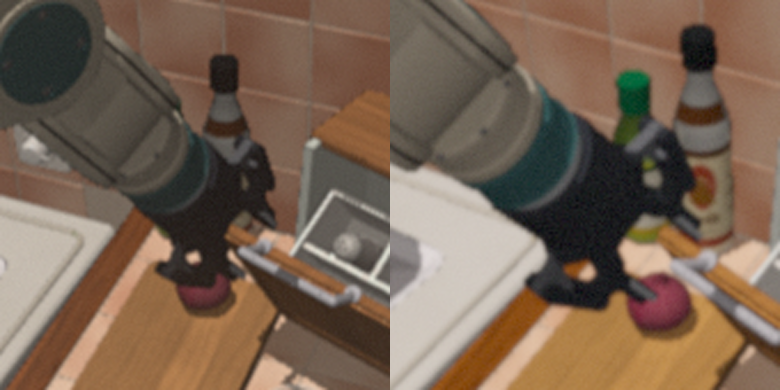

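No camera body shows on the gripper, so a quarter turn is safe; I'll approach along the mill's axis.

```bash
python3 - <<'E'
from h import *
th=.58
a=binpose(th,.102,-.053,.36,-90);print(rel(a)); b=binpose(th,.102,-.053,.27,-90);print(rel(b))
E
```

```text
([-5.3, 9.2, 1.1], [0.3, 0.3, -90.0])
([-5.3, 9.1, 10.1], [0.3, 0.3, -90.0])
```

Emit:
send_rows(motion=[[8.5,[-0.5,1,0],[0,0,-8.5]],[8.5,[-1,2,0],[0,0,-17]],[8.5,[-1.5,3,0],[0,0,-25.5]],[8.5,[-2,4,0],[0,0,-34]],[8.5,[-2.5,5,0],[0,0,-42.5]],[8.5,[-3,6,0],[0,0,-51]],[8.5,[-4,7,0.3],[0,0,-59.5]],[8.5,[-4.5,8,0.6],[0,0,-68]],[8.5,[-5.3,9.2,0.8],[0,0,-76.5]],[8.5,[-5.3,9.2,1.1],[0,0,-85]]])

```text
time_s: 8.55
eef_pos: [0.4712, -0.1935, 0.3593]
tcp_rot: [0.516, 2.503, -0.096]
force: [-0.5, 0.2, 0.6]
grip_width: 0.0848
grasp_force: 0.0
```

```bash
python3 - <<'E'
from h import *
th=.58
print(ctrl.read_state()["joint_pos"].round(2))
f,T=look("wrist",["pepper_mill","bin_handle"],"w3.png")
for z in (.30,.25,.2,.16,.118): print(z,rel(binpose(th,.102,-.053,z,-90)))
E
```

```text
[-0.61 -0.37 -0.51  0.86  0.15 -0.15]
wrist lm pepper_mill [ 0.6494 -0.2467  0.0847] 0.62
wrist lm bin_handle [ 0.4561 -0.1299  0.2448] 0.66
0.3 ([0.0, -0.0, 6.0], [0.0, 0.3, -5.2])
0.25 ([0.0, -0.0, 11.0], [0.0, 0.3, -5.2])
0.2 ([0.1, -0.0, 16.0], [0.0, 0.3, -5.2])
0.16 ([0.1, -0.0, 20.0], [0.0, 0.3, -5.2])
0.118 ([0.1, -0.0, 24.2], [0.0, 0.3, -5.2])
```

View pics/w3.png

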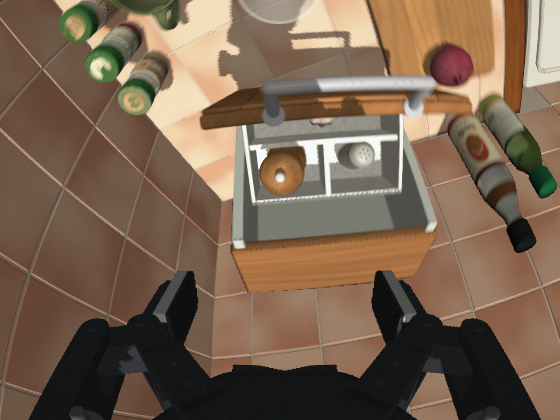

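The mill's knob is at (280,177) with the head circle centred at (282,172). The salt is at (361,153) and the garlic shows at (322,121) in front.

```bash
python3 - <<'E'
from h import *
th=.58
f,T=look("wrist",[])
for n,uv,z in(("knob",(280,177),.156),("head",(282,172),.132),("handleL",(268,90),.268),("handleR",(434,83),.268),("divider",(325,199),.085),("cellBL",(252,204),.085)):
    print(n,binpx(f,T,uv,z,th).round(4))
E
```

```text
knob [ 0.0949 -0.0555  0.156 ]
head [ 0.095  -0.0535  0.132 ]
handleL [ 0.01   -0.0541  0.268 ]
handleR [0.0095 0.0607 0.268 ]
divider [ 0.1452 -0.0029  0.085 ]
cellBL [ 0.1434 -0.0972  0.085 ]
```

Emit:
send_rows(motion=[[8.5,[0.2,-0.2,4],[0,0.3,-5.2]],[8.5,[0.3,-0.2,8],[0,0.3,-5.2]],[8.5,[0.3,-0.2,11.5],[0,0.3,-5.2]],[8.5,[0.3,-0.2,14.5],[0,0.3,-5.2]],[8.5,[0.3,-0.2,17],[0,0.3,-5.2]],[8.5,[0.3,-0.2,19],[0,0.3,-5.2]],[8.5,[0.3,-0.2,21],[0,0.3,-5.2]],[8.5,[0.3,-0.2,22.5],[0,0.3,-5.2]],[8.5,[0.3,-0.2,24],[0,0.3,-5.2]],[8.5,[0.3,-0.2,24.5],[0,0.3,-5.2]]])

```text
time_s: 9.75
eef_pos: [0.595, -0.2354, 0.1502]
tcp_rot: [0.413, 2.534, -0.123]
force: [0.0, -0.6, -0.4]
grip_width: 0.0851
grasp_force: 0.0
```

Emit:
send_rows(motion=[[8.5,[0,0,0],[0,0,0]],[4,[0,0,0],[0,0,0]],[4,[0,0,0],[0,0,0]],[4,[0,0,0],[0,0,0]],[4,[0,0,0],[0,0,0]],[4,[0,0,0],[0,0,0]],[4,[0,0,0],[0,0,0]],[4,[0,0,0],[0,0,0]],[4,[0,0,0],[0,0,0]],[4,[0,0,0],[0,0,0]]])

```text
time_s: 10.75
eef_pos: [0.5963, -0.2362, 0.153]
tcp_rot: [0.409, 2.53, -0.125]
force: [-0.9, 1.5, 4.8]
grip_width: 0.0467
grasp_force: 61.3
```

```bash
python3 - <<'E'
from h import *
s=ctrl.read_state(); print(s["grip_width"],s["grasp_force"],s["force"].round(1),s["joint_pos"].round(2))
th=.58
print(rel(binpose(th,.1,-.055,.118,-90)))
look("side",["bin_handle","pepper_mill"])
# up and uprighting waypoints
def up(p,yaw):  # grip pt p, tool down
    T=np.eye(4); T[:3,:3]=R.from_euler("z",yaw).as_matrix()@np.array([[0,1,0],[1,0,0],[0,0,-1.]])@R.from_euler("z",-90,degrees=True).as_matrix(); T[:3,3]=p+T[:3,2]*G; return T
for z in(.16,.24,.32,.38): print(z,rel(binpose(th,.1,-.055,z,-90)), (binpose(th,.1,-.055,z,-90)[:3,3]).round(3))
E
```

```text
0.04671718417572667 61.29292043595342 [-0.9  1.5  4.8] [-0.53  0.05 -0.62  0.32  0.11 -0.18]
([0.2, -0.1, -0.2], [0.0, 0.2, 0.2])
side lm bin_handle [ 0.4568 -0.1266  0.2471] 0.95
side lm pepper_mill [ 0.6477 -0.2438  0.0795] 0.56
0.16 ([0.2, -0.1, -4.4], [0.0, 0.2, 0.2]) [ 0.572 -0.229  0.189]
0.24 ([0.2, -0.1, -12.4], [0.0, 0.2, 0.2]) [ 0.53  -0.215  0.256]
0.32 ([0.1, -0.1, -20.4], [0.0, 0.2, 0.2]) [ 0.488 -0.201  0.323]
0.38 ([0.1, -0.1, -26.4], [0.0, 0.2, 0.2]) [ 0.457 -0.19   0.373]
```

Emit:
send_rows(motion=[[4,[0,0,-0.8],[0,0,0]],[4,[0,0,-2],[0,0,0]],[4,[0,0,-4],[0,0,0]],[4,[0,0,-7],[0,0,0]],[4,[0,0,-10],[0,0,0]],[4,[0,0,-13.5],[0,0,0]],[4,[0,0,-17],[0,0,0]],[4,[0,0,-20.5],[0,0,0]],[4,[0,0,-24],[0,0,0]],[4,[0,0,-26.5],[0,0,0]]])

```text
time_s: 11.9
eef_pos: [0.4547, -0.1884, 0.3739]
tcp_rot: [0.411, 2.534, -0.125]
force: [0.3, 0.2, -1.7]
grip_width: 0.0468
grasp_force: 62.2
```

```bash
cat >> h.py <<'E'
def up(p,yaw):
    T=np.eye(4); T[:3,:3]=R.from_euler("z",yaw).as_matrix()@np.array([[0,1,0],[1,0,0],[0,0,-1.]])@R.from_euler("z",-90,degrees=True).as_matrix(); T[:3,3]=np.array(p)+T[:3,2]*G; return T
E
python3 - <<'E'
from h import *
s=ctrl.read_state(); print(s["grip_width"],s["grasp_force"],s["force"].round(1),s["joint_pos"].round(2))
t=tool(); g=t[:3,3]-t[:3,2]*G; print(g)
a=up([.46,-.17,.46],YAW); b=up([.46,.055,.40],YAW); print(rel(a),rel(b))
look("side",["bin_handle","pepper_mill"]); 
E
```

```text
0.04681749930395949 62.150972710805945 [ 0.3  0.2 -1.7] [-0.62 -0.41 -0.49  0.92  0.16 -0.25]
[ 0.44505197 -0.18514257  0.3895194 ]
([-3.6, 1.9, -5.7], [-0.1, 33.2, 0.2]) ([5.6, 23.3, -4.6], [-0.1, 33.2, 0.2])
side lm bin_handle [ 0.4471 -0.1287  0.2442] 0.93
side lm pepper_mill [ 0.5052 -0.1965  0.3006] 0.89
```

Emit:
send_rows(motion=[[4,[-0.9,0.5,-1.4],[0,6,0]],[4,[-1.8,1,-2.8],[0,13,0]],[4,[-2.7,1.5,-4.2],[0,20,0]],[4,[-3.6,1.9,-5.7],[0,27,0]],[4,[-3,4,-5.7],[0,33.2,0]],[4,[-1.2,8,-5.5],[0,33.2,0]],[4,[0.5,12,-5.3],[0,33.2,0]],[4,[2.2,16,-5],[0,33.2,0]],[4,[4,20,-4.8],[0,33.2,0]],[4,[5.6,23.3,-4.6],[0,33.2,0]]])

```text
time_s: 13.05
eef_pos: [0.4615, 0.0563, 0.3772]
tcp_rot: [-0.501, -3.098, 0.004]
force: [0.7, -0.7, -2.5]
grip_width: 0.0469
grasp_force: 62.1
```

```bash
python3 - <<'E'
from h import *
s=ctrl.read_state(); print(s["grip_width"],s["grasp_force"],s["force"].round(1),s["joint_pos"].round(2))
t=tool(); print(t.round(3)); g=t[:3,3]-t[:3,2]*G; print(g)
f1,T1=look("side",["bin_handle","pepper_mill"],rec=True); f2,T2=look("scene",["pepper_mill"],rec=True)
f,T=look("wrist",["onion","board"])
o=[]
for f in(f1,f2):
    p=np.linalg.inv(f["T"])@np.r_[g-[0,0,.05],1]; q=f["mtx"]@p[:3]; q/=q[2]; u,v=int(q[0]),int(q[1])
    print(u,v); im=f["image"][max(v-80,0):v+80,max(u-80,0):u+80]; o.append(cv2.resize(im,(390,390),interpolation=cv2.INTER_CUBIC))
cv2.imwrite("pics/m.png",np.hstack(o))
E
```

```text
0.046856416540207765 62.106499524379615 [ 0.7 -0.7 -2.5] [-0.02 -0.05 -0.09  1.53 -0.    0.3 ]
[[-0.949  0.315 -0.004  0.462]
 [ 0.315  0.949 -0.002  0.056]
 [ 0.003 -0.003 -1.     0.377]
 [ 0.     0.     0.     1.   ]]
[0.46159295 0.05633288 0.39593649]
side lm bin_handle [ 0.4478 -0.1284  0.2431] 0.7
side rec bin_handle [ 0.608  -0.1922  0.1175] 0.82
side lm pepper_mill [0.4695 0.0619 0.2875] 0.59
side rec pepper_mill [0.4436 0.0522 0.3462] 0.85
scene lm pepper_mill [0.4646 0.0555 0.2906] 0.94
scene rec pepper_mill [0.4404 0.0457 0.3502] 0.69
scene rec pepper_mill [ 0.3588 -0.276   0.0616] 0.47
wrist lm board [ 0.5261  0.0221 -0.0007] 0.81
wrist lm board [0.4694 0.0538 0.2895] 0.43
169 140
190 158
```

View pics/m.png

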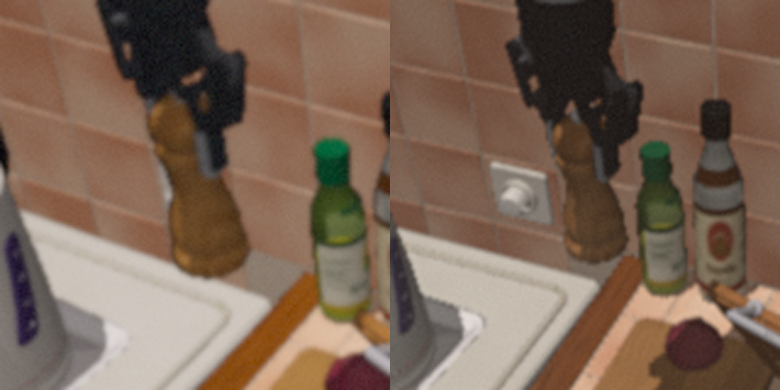

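```bash
python3 - <<'E'
from h import *
from scipy.optimize import least_squares
g=tool(); g=g[:3,3]-g[:3,2]*G
obs={"side":((158.7,112.5),(174.3,162.5)),"scene":((184.7,135.4),(194.5,176.5))}
fr={c:ctrl.grab_frame(c) for c in obs}
def P(f,p):
    q=f["mtx"]@(np.linalg.inv(f["T"])@np.r_[p,1])[:3]; return q[:2]/q[2]
for c in obs:
    a,b=P(fr[c],g+[0,0,.014]),P(fr[c],g-[0,0,.1]); d=b-a; o=np.subtract(*obs[c][::-1])
    print(c,a,b,"exp slope",d[0]/d[1],"obs",o[0]/o[1])
    for t in((1,0),(0,1)):
        b2=P(fr[c],g+np.array([.114*np.sin(np.radians(5))*t[0],.114*np.sin(np.radians(5))*t[1],-.1])); d2=b2-a; print("  5deg foot toward",t,d2[0]/d2[1])
E
```

```text
side [165.63537375 107.17260124] [175.32870755 161.292101  ] exp slope 0.17910981895916234 obs 0.31200000000000044
  5deg foot toward (1, 0) 0.25099183466508035
  5deg foot toward (0, 1) 0.09793842646624089
scene [188.4629004 132.3312056] [193.72208643 175.13930453] exp slope 0.12285493071352636 obs 0.23844282238442854
  5deg foot toward (1, 0) 0.1794784602211686
  5deg foot toward (0, 1) 0.02918280533344487
```

Emit:
send_rows(motion=[[4,[0,0,2],[0,3,0]],[4,[0.2,0,5],[0,6,0]],[4,[0.2,0,8.5],[0,6,0]],[4,[0.2,0,12],[0,6,0]],[4,[0.2,0,15.5],[0,6,0]],[4,[0.2,0,18.5],[0,6,0]],[4,[0.2,0,21],[0,6,0]],[4,[0.2,0,23],[0,6,0]],[4,[0.2,0,24.5],[0,6,0]],[4,[0.2,0,24.5],[0,6,0]]])

```text
time_s: 14.7
eef_pos: [0.4593, 0.0541, 0.1337]
tcp_rot: [-0.487, -2.996, -0.021]
force: [-0.7, 0.5, -1.5]
grip_width: 0.0467
grasp_force: 62.4
```

```bash
python3 - <<'E'
from h import *
t=tool(); print(t.round(3)); g=t[:3,3]-t[:3,2]*G; print(g)
f1,T1=look("side",["pepper_mill"]); f2,T2=look("scene",["pepper_mill"])
o=[]
for f in(f1,f2):
    def P(p):
        q=f["mtx"]@(np.linalg.inv(f["T"])@np.r_[p,1])[:3]; return q[:2]/q[2]
    a,b=P(g+[0,0,.014]),P(g-[0,0,.1]); u,v=((a+b)/2).astype(int); print("crop origin",u-50,v-50,"head",a,"foot",b)
    im=f["image"][v-50:v+50,u-50:u+50]; im=cv2.resize(im,(390,390),interpolation=cv2.INTER_CUBIC)
    k=lambda p:tuple(int(x) for x in (p-[u-50,v-50])*3.9)
    cv2.line(im,k(a),k(b),(255,255,0),1); o.append(im)
cv2.imwrite("pics/m2.png",np.hstack(o))
E
```

```text
[[-0.943  0.317 -0.102  0.459]
 [ 0.315  0.949  0.031  0.054]
 [ 0.107 -0.003 -0.994  0.134]
 [ 0.     0.     0.     1.   ]]
[0.46123854 0.05356689 0.15227504]
side lm pepper_mill [0.4587 0.0643 0.045 ] 0.58
side lm pepper_mill [ 0.4493 -0.1305  0.2446] 0.19
scene lm pepper_mill [0.4573 0.058  0.0463] 0.67
crop origin 137 183 head [184.24772364 214.72460967] foot [191.16039096 253.06326386]
crop origin 150 184 head [198.637859   218.62789553] foot [202.58834272 250.57205006]
```

View pics/m2.png

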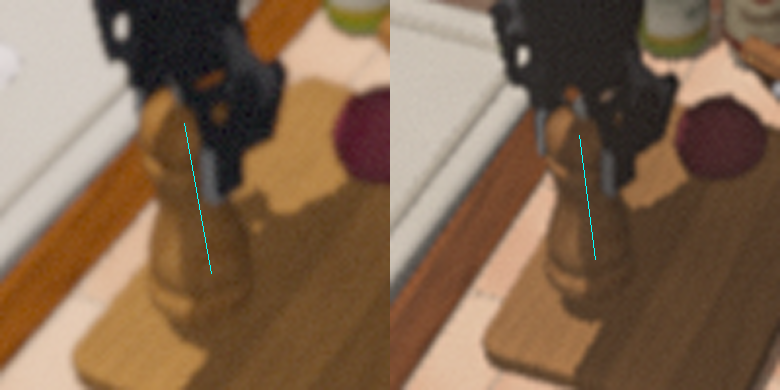

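The mill is upright now: its axis is parallel to the projected vertical in both views. Lowering gently.

Emit:
send_rows(motion=[[4,[-0.05,0,0.4],[0,0,0]],[4,[-0.1,0,0.8],[0,0,0]],[4,[-0.1,0,1.2],[0,0,0]],[4,[-0.2,0,1.5],[0,0,0]],[4,[-0.2,0,1.7],[0,0,0]],[4,[-0.2,0,1.8],[0,0,0]],[4,[-0.2,0,1.9],[0,0,0]],[4,[-0.2,0,2.0],[0,0,0]],[4,[-0.2,0,2.0],[0,0,0]],[4,[-0.2,0,2.0],[0,0,0]]])

```text
time_s: 15.9
eef_pos: [0.4611, 0.0544, 0.1156]
tcp_rot: [-0.487, -3.0, -0.023]
force: [0.7, -0.3, -0.9]
grip_width: 0.0469
grasp_force: 62.4
```

Emit:
send_rows(motion=[[4,[0,0,0.1],[0,0,0]],[4,[0,0,0.1],[0,0,0]],[4,[0,0,0.1],[0,0,0]],[4,[0,0,0.2],[0,0,0]],[4,[0,0,0.2],[0,0,0]],[4,[0,0,0.2],[0,0,0]],[4,[0,0,0.3],[0,0,0]],[4,[0,0,0.3],[0,0,0]],[4,[0,0,0.3],[0,0,0]],[4,[0,0,0.3],[0,0,0]]])

```text
time_s: 16.9
eef_pos: [0.4607, 0.0544, 0.1125]
tcp_rot: [-0.487, -3.0, -0.022]
force: [-0.0, -1.0, -1.2]
grip_width: 0.047
grasp_force: 62.4
```

Emit:
send_rows(motion=[[4,[0,0,0.1],[0,0,0]],[4,[0,0,0.1],[0,0,0]],[4,[0,0,0.2],[0,0,0]],[4,[0,0,0.2],[0,0,0]],[4,[0,0,0.2],[0,0,0]],[4,[0,0,0.3],[0,0,0]],[4,[0,0,0.3],[0,0,0]],[4,[0,0,0.3],[0,0,0]],[4,[0,0,0.3],[0,0,0]],[4,[0,0,0.3],[0,0,0]]])

```text
time_s: 17.9
eef_pos: [0.4607, 0.0545, 0.1105]
tcp_rot: [-0.487, -3.001, -0.022]
force: [-2.4, -0.5, 4.7]
grip_width: 0.047
grasp_force: 63.0
```

Emit:
send_rows(motion=[[5,[0,0,0],[0,0,0]],[6,[0,0,0],[0,0,0]],[8,[0,0,0],[0,0,0]],[8.5,[0,0,0],[0,0,0]],[8.5,[0,0,0],[0,0,0]],[8.5,[0,0,0],[0,0,0]],[8.5,[0.3,0,-2],[0,0,0]],[8.5,[0.5,0,-5],[0,0,0]],[8.5,[1,0,-9],[0,0,0]],[8.5,[1.5,0,-14],[0,0,0]]])

```text
time_s: 18.9
eef_pos: [0.4584, 0.055, 0.2499]
tcp_rot: [-0.486, -2.996, -0.022]
force: [1.1, -0.4, 0.1]
grip_width: 0.0852
grasp_force: 0.0
```

```bash
python3 - <<'E'
from h import *
t=tool(); print(t.round(3),ctrl.read_state()["joint_pos"].round(2))
look("side",["pepper_mill","bin_handle"]); look("scene",["pepper_mill","bin_handle"])
th=.58
# go above handle: close along cab x again (turn +90), via up waypoint
a=binpose(th,.011,0,.38); print(rel(a)); 
E
```

```text
[[-0.943  0.316 -0.102  0.458]
 [ 0.315  0.949  0.031  0.055]
 [ 0.107 -0.003 -0.994  0.25 ]
 [ 0.     0.     0.     1.   ]] [-0.04  0.05 -0.26  1.36  0.03  0.28]
side lm pepper_mill [0.4583 0.0645 0.0207] 0.85
side lm pepper_mill [ 0.407  -0.1601  0.0066] 0.54
side lm bin_handle [ 0.4482 -0.1282  0.2438] 0.79
scene lm pepper_mill [0.4567 0.0559 0.0238] 0.77
scene lm bin_handle [ 0.4507 -0.1303  0.2448] 0.92
([0.6, -17.8, -7.4], [-30.8, -30.6, 86.3])
```

Emit:
send_rows(motion=[[5,[0,0,-4],[-2.5,-2.5,7.1]],[5,[0,-1,-8],[-5,-5,14.2]],[5,[0,-4,-9],[-7.6,-7.5,21.3]],[5,[0.2,-7,-9],[-10.2,-10,28.5]],[5,[0.3,-10,-9],[-12.7,-12.6,35.6]],[5,[0.3,-13,-9],[-15.3,-15.2,42.8]],[5,[0.4,-15,-8.5],[-17.9,-17.8,50]],[5,[0.5,-17,-8],[-20.4,-20.3,57.2]],[5,[0.6,-17.8,-7.5],[-23,-22.8,64.4]],[5,[0.6,-17.8,-7.4],[-25.5,-25.3,71.5]]])

```text
time_s: 20.2
eef_pos: [0.4035, -0.115, 0.3211]
tcp_rot: [1.981, 1.882, 0.409]
force: [0.0, -0.0, -0.6]
grip_width: 0.0505
grasp_force: 0.0
```

```bash
python3 - <<'E'
from h import *
th=.58
print(ctrl.read_state()["joint_pos"].round(2))
for z in(.37,.33,.30,.273): print(rel(binpose(th,.011,0,z)))
look("wrist",["bin_handle","pepper_mill"])
E
```

```text
[-0.56 -0.48 -0.6   1.    0.18  1.1 ]
([-0.0, 0.3, 0.7], [-5.4, -5.2, 14.3])
([-0.5, 0.6, 4.7], [-5.4, -5.2, 14.3])
([-0.8, 0.9, 7.7], [-5.4, -5.2, 14.3])
([-1.0, 1.1, 10.4], [-5.4, -5.2, 14.3])
wrist lm bin_handle [ 0.45   -0.1284  0.2417] 0.74
wrist lm pepper_mill [0.4577 0.0586 0.0213] 0.94
wrist lm pepper_mill [ 0.5882 -0.1788  0.0007] 0.3
```

Emit:
send_rows(motion=[[5,[0,0.2,0.5],[-2.7,-2.6,7.1]],[5,[0,0.2,0.7],[-5.4,-5.2,14.3]],[5,[-0.2,0.3,2.5],[-5.4,-5.2,14.3]],[5,[-0.5,0.5,5],[-5.4,-5.2,14.3]],[5,[-0.8,0.7,7.5],[-5.4,-5.2,14.3]],[5,[-0.9,0.8,9.2],[-5.4,-5.2,14.3]],[5,[-1,0.9,10.4],[-5.4,-5.2,14.3]],[5,[-1,0.9,10.4],[-5.4,-5.2,14.3]],[5,[-1,0.9,10.4],[-5.4,-5.2,14.3]],[5,[-1,0.9,10.4],[-5.4,-5.2,14.3]]])

```text
time_s: 21.35
eef_pos: [0.4611, -0.132, 0.238]
tcp_rot: [2.127, 1.547, 0.461]
force: [-0.6, 0.3, 1.1]
grip_width: 0.0499
grasp_force: 0.0
```

Emit:
send_rows(motion=[[0,[0,0,0],[0,0,0]],[0,[0,0,0],[0,0,0]],[0,[0,0,0],[0,0,0]],[0,[0,0,0],[0,0,0]],[0,[0,0,0],[0,0,0]],[0,[0,0,0],[0,0,0]],[0,[0,0,0],[0,0,0]],[0,[0,0,0],[0,0,0]],[0,[0,0,0],[0,0,0]],[0,[0,0,0],[0,0,0]]])

```text
time_s: 22.35
eef_pos: [0.4609, -0.132, 0.2379]
tcp_rot: [2.128, 1.545, 0.462]
force: [-4.3, 0.3, 5.9]
grip_width: 0.0075
grasp_force: 58.9
```

```bash
python3 - <<'E'
from h import *
t=tool(); print(np.arctan2(t[2,1],-t[2,2]))
g=C.T@(t[:3,3]-t[:3,2]*(G-.005)-O); print(g, np.hypot(g[0],g[2]))
for th in (.59,.58): 
  b=binpose(th,.011,0,.273); print(rel(b))
for th in (.54,.48,.42,.36,.3,.24,.18,.12,.06,0): print(th,rel(binpose(th,.011,0,.273),b))
E
```

```text
0.5839858229944566
[-0.13701175  0.00124841  0.23336627] 0.2706141851830948
([-0.1, -0.5, 0.2], [-0.3, -0.2, 0.5])
([-0.1, -0.2, 0.2], [0.2, -0.2, 0.5])
0.54 ([-0.0, 1.0, 0.1], [2.3, 0.0, -0.0])
0.48 ([0.0, 2.5, 0.2], [5.7, 0.0, -0.0])
0.42 ([-0.0, 4.0, 0.5], [9.2, 0.0, -0.0])
0.36 ([0.0, 5.5, 0.9], [12.6, -0.0, 0.0])
0.3 ([-0.0, 7.0, 1.3], [16.0, -0.0, -0.0])
0.24 ([0.0, 8.4, 1.8], [19.5, -0.0, -0.0])
0.18 ([0.0, 9.8, 2.4], [22.9, -0.0, -0.0])
0.12 ([0.0, 11.2, 3.1], [26.4, -0.0, -0.0])
0.06 ([-0.0, 12.5, 3.9], [29.8, -0.0, -0.0])
0 ([-0.0, 13.8, 4.8], [33.2, -0.0, 0.0])
```

Emit:
send_rows(motion=[[0,[0,0.5,0],[1.1,0,0]],[0,[0,1.0,0.1],[2.3,0,0]],[0,[0,1.7,0.1],[4,0,0]],[0,[0,2.5,0.2],[5.7,0,0]],[0,[0,3.3,0.3],[7.5,0,0]],[0,[0,4.0,0.5],[9.2,0,0]],[0,[0,4.8,0.7],[10.9,0,0]],[0,[0,5.5,0.9],[12.6,0,0]],[0,[0,6.3,1.1],[14.3,0,0]],[0,[0,7.0,1.3],[16,0,0]]])

```text
time_s: 23.35
eef_pos: [0.5239, -0.1534, 0.2652]
tcp_rot: [2.334, 1.693, 0.254]
force: [-0.9, -2.5, 0.8]
grip_width: 0.0076
grasp_force: 58.8
```

```bash
python3 - <<'E'
from h import *
print(ctrl.read_state()["force"],ctrl.read_state()["moment"])
for th in (.28,.24,.2,.16,.12,.09,.06,.03,0.01,0): print(th,rel(binpose(th,.011,0,.273)))
E
```

```text
[-0.86659756 -2.49582511  0.81159341] [-0.33164875  0.40714853 -0.25683189]
0.28 ([-0.1, 0.3, 0.3], [1.3, 0.1, 0.5])
0.24 ([-0.1, 1.3, 0.4], [3.6, 0.1, 0.5])
0.2 ([-0.1, 2.3, 0.5], [5.9, 0.1, 0.5])
0.16 ([-0.1, 3.3, 0.7], [8.2, 0.1, 0.5])
0.12 ([-0.1, 4.3, 0.9], [10.5, 0.1, 0.5])
0.09 ([-0.2, 5.0, 1.0], [12.2, 0.1, 0.5])
0.06 ([-0.2, 5.8, 1.3], [13.9, 0.2, 0.5])
0.03 ([-0.2, 6.5, 1.5], [15.7, 0.2, 0.5])
0.01 ([-0.2, 7.0, 1.6], [16.8, 0.2, 0.5])
0 ([-0.2, 7.2, 1.7], [17.4, 0.2, 0.5])
```

Emit:
send_rows(motion=[[0,[0,0.7,0.1],[2,0,0]],[0,[0,1.5,0.2],[4,0,0]],[0,[0,2.3,0.3],[6,0,0]],[0,[0,3.1,0.4],[8,0,0]],[0,[0,3.9,0.6],[10,0,0]],[0,[0,4.7,0.8],[12,0,0]],[0,[0,5.5,1.0],[13.7,0,0]],[0,[0,6.2,1.2],[15.3,0,0]],[0,[0,6.7,1.4],[16.5,0,0]],[0,[0,7.0,1.5],[17.2,0,0]]])

```text
time_s: 24.35
eef_pos: [0.5933, -0.177, 0.2728]
tcp_rot: [2.536, 1.838, -0.0]
force: [0.4, -3.4, 4.7]
grip_width: 0.0076
grasp_force: 59.2
```

Emit:
send_rows(motion=[[0,[0,0.1,0],[0,0,0]],[0,[0,0.2,0],[0,0,0]],[0,[0,0.3,0],[0,0,0]],[0,[0,0.3,0],[0,0,0]],[0,[0,0.3,0],[0,0,0]],[0,[0,0.3,0],[0,0,0]],[0,[0,0.3,0],[0,0,0]],[0,[0,0.3,0],[0,0,0]],[0,[0,0.3,0],[0,0,0]],[0,[0,0.3,0],[0,0,0]]])

```text
time_s: 25.35
eef_pos: [0.594, -0.1771, 0.2728]
tcp_rot: [2.537, 1.839, -0.003]
force: [-3.0, -3.9, 5.2]
grip_width: 0.0073
grasp_force: 59.4
```

Emit:
send_rows(motion=[[0,[0,0.2,0],[0,0,0]],[0,[0,0.3,0],[0,0,0]],[0,[0,0.3,0],[0,0,0]],[4.5,[0,0,0],[0,0,0]],[4.5,[0,0,0],[0,0,0]],[4.5,[0,0,0],[0,0,0]],[4.5,[0,0,-2],[0,0,0]],[4.5,[0,0,-6],[0,0,0]],[4.5,[0,0,-10],[0,0,0]],[4.5,[0,0,-14],[0,0,0]]])

```text
time_s: 26.35
eef_pos: [0.5935, -0.1745, 0.4122]
tcp_rot: [2.54, 1.844, 0.0]
force: [0.6, -0.6, -0.4]
grip_width: 0.0449
grasp_force: 0.0
```

```bash
python3 - <<'E'
from h import *
f,T=look("wrist",["bin_handle","pepper_mill","garlic","onion","glass","mug"],"w9.png")
look("side",["bin_handle","pepper_mill"]); look("scene",["bin_handle","pepper_mill","mug","glass","onion"])
E
```

```text
wrist lm bin_handle [ 0.5955 -0.1767  0.2816] 0.93
wrist lm pepper_mill [0.4579 0.0602 0.0213] 0.92
wrist lm garlic [ 0.6169 -0.1831  0.0242] 0.59
wrist lm onion [0.6047 0.0285 0.0239] 0.72
wrist lm glass [ 0.4103 -0.1578 -0.0022] 0.76
side lm bin_handle [ 0.5925 -0.1793  0.2854] 0.6
side lm pepper_mill [0.4581 0.0641 0.0205] 0.91
scene lm bin_handle [ 0.5947 -0.1831  0.2826] 0.83
scene lm pepper_mill [0.4561 0.0621 0.0183] 0.7
scene lm mug [ 0.3486 -0.2792 -0.0004] 0.68
scene lm glass [ 0.4077 -0.1547  0.0025] 0.91
scene lm onion [0.6007 0.0264 0.0224] 0.75
```

View pics/w9.png

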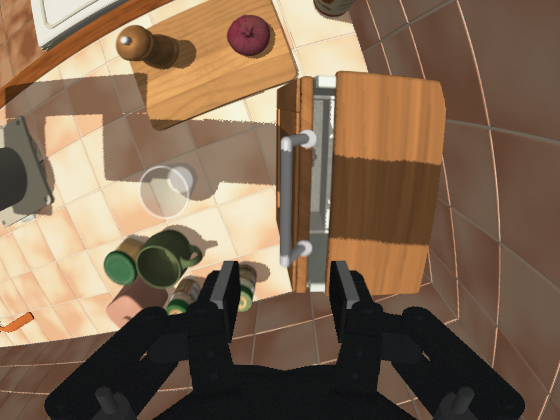

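The mill stands on the clear half of the board (head (134,42)). The bin is home, with the handle back where it started, and the onion, glass and mug are unmoved. I'm handing the job in.

```bash
python3 -c "
from bench import ctrl
print(ctrl.finish_job())"
```

```text
the job is handed in; nothing more can be done
None
```

I handed the job in at about 26 s: the pepper mill stands upright on the clear half of the board and the bin is back home. The onion, mug and glass are where they were. The garlic still showed in the bin after closing; the salt shaker was last seen in its cell before closing, as the top board hides it now.

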